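# Reset the tripped breaker on the half-built panel

### The job

One of the four breakers on the panel has tripped: its black toggle stands about halfway, while the others lie fully over, two towards the copper busbars (ON) and one towards the brass earth bar (OFF, on purpose). Reset the tripped one as an electrician does: with the fingertips push its toggle fully over to OFF so that the mechanism re-arms, then push it fully over to ON and take the hand away. Push gently against the toggle's stops and do not grip the toggle; leave the other three toggles as they are and do not shift the tools and parts lying about.

Things in the scene. Friction and masses are not known exactly. Their poses are not given: they have to be found in the camera images.
- panel: The panel's bare metal mounting plate, 300 x 440 mm, top 18 mm above the bench, fixed. Origin: centre of its underside; x points from the brass earth bar (x = -125 mm, up to 41 mm above the bench) to the three copper busbars (x = +86 to +145 mm, up to 52 mm), roughly away from the robot; y to the left along the row of breakers, z up.
- breaker_tripped: The tripped breaker: grey moulded case 140 (x) x 90 (y) mm, fixed on the plate; in its middle a raised nose, 80 x 88 mm, flat top 68 mm above its foot, 86 mm above the bench. Origin: centre of its underside; axes as the panel's. Four alike stand in a row along y at 96 mm pitch, at x = +12 mm in the panel's frame; which stands where changes.
- breaker_on_1: A breaker that is on; same size and axes.
- breaker_on_2: A breaker that is on; same size and axes.
- breaker_off: The breaker that is off on purpose; same size and axes.
- breaker_tripped_toggle (a joint): Angle (rad) of the tripped toggle: 0 = fully OFF, leaning 29 degrees to the panel's -x (earth bar); 0.5 = upright; 1.0 = fully ON, leaning 29 degrees to +x (busbars). Rigid stops at 0 and 1.0; starts at 0.38 to 0.62. It stays where it is left: friction 0.12 N m, so 2.5 N at its end, 5 N close to the nose move it. More than 25 N forces it.
- breaker_tripped_toggle_tip (a point): Middle of the end of the tripped toggle; moves with it; z axis out along the toggle. The toggle is a black tab 20 mm wide (y), 11 mm thick (x), turning about an axis parallel to the panel's y through the middle of the breaker, 54 mm above the breaker's origin (14 mm under the nose's top). The end is 48 mm from that axis: upright, it is 120 mm above the bench.
- breaker_on_1_toggle (a joint): Angle of another toggle, alike in all sizes; stands at ON (0.97 to 1.0) and must stay there.
- breaker_on_2_toggle (a joint): Angle of another toggle, alike in all sizes; stands at ON (0.97 to 1.0) and must stay there.
- breaker_off_toggle (a joint): Angle of the toggle of the breaker that is off on purpose, alike in all sizes; stands at OFF (0 to 0.03) and must stay there.
- breaker_on_1_toggle_tip (a point): Middle of the end of that toggle.
- breaker_on_2_toggle_tip (a point): Middle of the end of that toggle.
- breaker_off_toggle_tip (a point): Middle of the end of that toggle.
- spanner_13: Small steel spanner, 160 mm long, 9 mm high, lying loose on the plate's front strip between the breakers and the earth bar. Origin: centre of its underside.
- bolt: Hex bolt with its nut, 57 mm long, 16 mm high, loose on the same strip. Origin: centre of its underside.
- tester: Black analogue tester, 74 x 100 mm, 144 mm high with its handle, standing loose right of the panel. Origin: centre of its underside.
- pliers: Red-handled pliers, 176 mm long, 13 mm high, loose left of the panel. Origin: centre of the underside.
- tape: Roll of black tape, 57 mm across, 19 mm high, lying right of the panel. Origin: centre of its underside.
- torch: Black torch, 137 mm long, 37 mm high, lying right of the panel. Origin: centre of its underside.

How it is judged:
On the way:
1. the tripped breaker's toggle is pushed fully to OFF (value of joint breaker_tripped_toggle below 0.08 rad), for 0.1 s.
At the end, for the whole second after the job is handed in: The tripped breaker's toggle, having been fully OFF (below 0.08 rad), is fully ON (above 0.92 of 1.0 rad); the two ON toggles are still above 0.92, the OFF toggle still below 0.08, and no loose thing has moved 10 mm (value of joint each of breaker_tripped_toggle, breaker_on_1_toggle, breaker_on_2_toggle above 0.92 rad and value of joint breaker_off_toggle below 0.08 rad and distance of each of spanner_13, bolt, tester, pliers, tape, torch from where it was at the start of the episode below 0.01 m); the robot touches nothing.
It fails at once if one of the other toggles is moved (value of joint any of breaker_on_1_toggle, breaker_on_2_toggle below 0.9 rad or value of joint breaker_off_toggle above 0.1 rad).
It fails at once if the toggle is gripped: its front and its rear half are both pressed with more than 3 N at once (contact force between the fingers and breaker_tripped_toggle_c0 above 3 N and contact force between the fingers and breaker_tripped_toggle_c1 above 3 N).
It fails at once if the toggle is forced, or the hand leans on the panel or a breaker, with more than 25 N (contact force between the fingers and panel above 25 N or contact force between the fingers and breaker_tripped above 25 N or contact force between the fingers and breaker_on_1 above 25 N or contact force between the fingers and breaker_on_2 above 25 N or contact force between the fingers and breaker_off above 25 N).
It fails at once if a loose thing is moved by more than 10 mm or lifted (distance of any of spanner_13, bolt, tester, pliers, tape, torch from where it was at the start of the episode above 0.01 m).
It also fails if it takes over 48 s, if anything falls off the work surface, if the arm or the gripper's body presses on something with over 40 N, if the wrist force passes 120 N, or if a joint passes its speed limit or range.

### The arm

A 6-joint arm with a two-finger parallel gripper is mounted at the origin on a cart in front of the work surface, level with it; the furniture and walls round the work are solid. World frame = base frame: x ahead of the robot, y to its left, z up, the work surface at z = 0. Lengths are in m, angles in rad, forces in N, time in s.
With the tool pointing down it reaches from about 0.375 to 0.925 m from the base axis. Payload 5.7 kg.
Tool frame: the origin (TCP) lies on the front face of the gripper's body, between the roots of the fingers; the fingertips stand 73 mm ahead of it and the grasp point (between the pads) lies 54 mm ahead of it; z points along the fingers, y is the line along which they close (so a half turn about z gives the same grasp; the last joint's range is limited). The gripper opens to 85 mm and grips with 20 to 120 N. Pads are 22 mm wide; open, the fingers measure 114 mm over their backs; the gripper's body (76 mm by 85 mm) begins 54 mm behind the grasp point. The pads swing forward as they close: fully open they stand 13 mm farther back than shut.
Start: joints at [1.179, 0.359, 1.51, -0, 1.272, -0.115], TCP at [0.164, 0.577, 0.304] pointing down, gripper open.
Joint ranges: [-2.97, 2.97], [-1.01, 2.36], [0.21, 2.38], [-0.96, 4.11], [0.2, 2.71], [-2.98, 2.98]. Speed limits (rad/s): [2.39, 2.39, 3.14, 3.14, 3.14, 3.14].

### API

Orientations are given as a unit quaternion [x, y, z, w].
In Python, from cell import manip gives the robot as it stands.
- The arm moves only by the tool drive_tool, never from a script. Its argument "moves" is a list of rows, each a list of 7 numbers: the closure, from -1 (fully open) to 1 (shut), then the shift along the tool's x, y, z scaled (see below), then the turn, a rotation vector about the tool's x, y, z scaled (see below). A call has 1 to 12 rows; each row shifts and turns the commanded pose from where the row before left it, along the tool's axes as they then stand; what a row does not reach is not made up. The controller multiplies each number of a shift by 0.5 m and each number of a turn by 90 degrees. A row lasts 1/10 s, in which the tool goes at most 50 mm and 8.59 degrees, less where a joint would pass 70% of its speed; a pose out of reach is approached as far as the arm can. A call with a number of a shift or a turn outside -1 to 1 is refused whole. A call with a gripper value outside its range is refused whole. The fingers move at their own pace and stop on an object; "force" is the grip in N (left out, the last holds). Time passes only in rows, so rows that do not move let the fingers close. It gives the time, the measured TCP pose, the force, the opening and the grip force at its end, in the units of the state.
- manip.sense(): the state, without advancing time (a new reading comes with each control period).
- manip.camera(name): name is "scene" or "top"; returns a dict with "image" (480x640x3 uint8, red, green, blue), "camera_matrix" (3x3 intrinsics, pixels), "R" (3x3) and "t" (3): a world point X has camera coordinates R X + t. Camera axes: x right, y down, z forward; pixel columns grow to the right and rows downward; lengths in m; the calibration is good to about 2 mm. A picture is of the moment at which its call begins. There is no depth.
- manip.hand_in(): hands the job in; it is judged then, once.
Trained networks look in a picture, given as the dict that the camera call returned (one of the last four; its "shot" number tells which), for a name from the list of things; names that differ only in an ending like _2 or _b are one class to them, and where a whole thing is asked for, a point or a joint stands for the part that bears it (a point fixed in the world has none). Each returns a list of dicts, best first, with "score" (0 to 1); they miss things now and then, are a little off and sometimes report something else, mostly with a low value. They report only what shows in the picture. A call takes as long as a camera call.
- manip.cut_out(picture, label): "mask" (480x640 bool, what is visible of it) and "rect" ([left, top, right, bottom] in pixels, round what is visible of it).
The state is a dict: "time_s": time; "joints": joint angles; "joint_velocities": joint speeds; "joint_torque": joint torques, N m; "position": TCP position; "tool_rot": TCP orientation; "contact_force": force on the tool from outside, world axes, zero at the start; "moment": the same for the moment, N m; "opening": finger opening in m; "grasp_force": force on a finger pad.
Only numpy, scipy, OpenCV 4.12 (cv2) and the standard library are available. Lean on these libraries where they do the work, as an engineer would, in place of code of your own. Each camera call takes 0.05 s, during which the arm holds its last target. There are 200 camera calls.

## Working session

There is one attempt and no reset: what is moved stays moved. The work goes in short steps, Python scripts to look and compute and a tool call to move; the robot and the scene stay as the last step left them, time stands still between calls to the robot, and variables do not carry over. Pictures are saved under pics/ and viewed, at most 10 in all, crops included, and the job is handed in when it is done.

Besides the shell and the picture viewer there is one more tool, called after "Request:" as a command line: name --pt "numbers of a row" for each row, then --argument value for the rest. drive_tool: Moves the arm, as the interface text tells. Shifts and turns lie within -1 to 1; 1 stands for 0.5 m of shift or 90 degrees of turn. Its arguments: {"type":"object","properties":{"moves":{"type":"array","items":{"type":"array","items":{"type":"number"}}},"force":{"type":"number"}},"required":["moves"]}

```bash
mkdir -p pics; cat > h.py <<'E'
from cell import manip
import numpy as np, cv2
def ray(p,u,v):
    K=np.array(p["camera_matrix"]);R=np.array(p["R"]);t=np.array(p["t"])
    return -R.T@t, R.T@np.linalg.inv(K)@np.array([u,v,1.])
def atz(p,u,v,z):
    c,d=ray(p,u,v); return c+d*(z-c[2])/d[2]
def proj(p,X):
    q=np.array(p["R"])@np.array(X)+np.array(p["t"]); q=np.array(p["camera_matrix"])@q; return q[:2]/q[2]
def save(p,n): cv2.imwrite("pics/"+n,cv2.cvtColor(p["image"],cv2.COLOR_RGB2BGR))
E
python3 - <<'E'
from h import *
print(manip.sense())
for n in("scene","top"):
    p=manip.camera(n); save(p,n+"0.png"); print(n,-np.array(p["R"]).T@np.array(p["t"]))
    for l in("panel","breaker_tripped","breaker_tripped_toggle","breaker_on_1_toggle","breaker_off_toggle"):
        for d in manip.cut_out(p,l): 
            ys,xs=np.nonzero(d["mask"]); print(l,round(d["score"],2),d["rect"],xs.mean().round(1),ys.mean().round(1))
E
```

```text
{'time_s': 0.0, 'joints': array([ 1.17891328e+00,  3.59520610e-01,  1.51144402e+00, -3.56033591e-06,
        1.27250267e+00, -1.15144965e-01]), 'joint_velocities': array([ 0.00062016,  0.00053228,  0.00089804,  0.00229024, -0.00166317,
       -0.00076884]), 'joint_torque': array([-1.22607435e-04, -5.27641225e+01, -2.78615570e+01, -1.92757402e-04,
        1.32680786e-02, -3.59588157e-06]), 'position': array([0.16375352, 0.57664741, 0.30303976]), 'tool_rot': array([ 1.37927348e-01,  9.90441905e-01, -9.07790521e-04, -2.33440779e-04]), 'contact_force': array([ 0.04477669, -0.04622757,  0.30197874]), 'moment': array([ 0.01768557, -0.03538658,  0.01528562]), 'grasp_force': 0.0, 'opening': 0.08565369111871159}
scene [-0.54210812 -0.63365543  0.64830232]
panel 0.73 [242.1, 250.4, 443.3, 320.6] 344.5 285.5
panel 0.42 [267.4, 216.1, 318.8, 267.3] 291.6 241.8
breaker_tripped 0.86 [266.8, 217.6, 318.5, 270.5] 291.5 242.1
breaker_tripped_toggle 0.62 [294.4, 216.0, 303.1, 230.7] 297.7 223.5
breaker_off_toggle 0.5 [360.4, 234.7, 367.2, 247.0] 363.0 240.6
top [ 3.94499962e-01 -5.85615487e-04  1.74922910e+00]
panel 0.68 [269.4, 165.5, 404.9, 268.8] 337.3 223.0
breaker_tripped 0.72 [379.9, 200.6, 386.8, 211.4] 383.0 204.5
breaker_tripped 0.67 [279.3, 198.4, 310.8, 242.5] 294.1 220.4
breaker_on_1_toggle 0.71 [277.4, 196.2, 310.2, 243.9] 294.0 220.3
breaker_off_toggle 0.48 [348.3, 208.9, 359.1, 216.5] 353.8 214.6
```

View pics/top0.png

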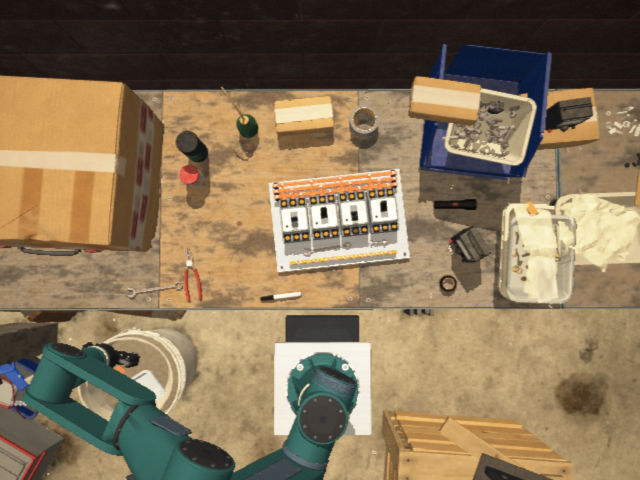

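View pics/scene0.png

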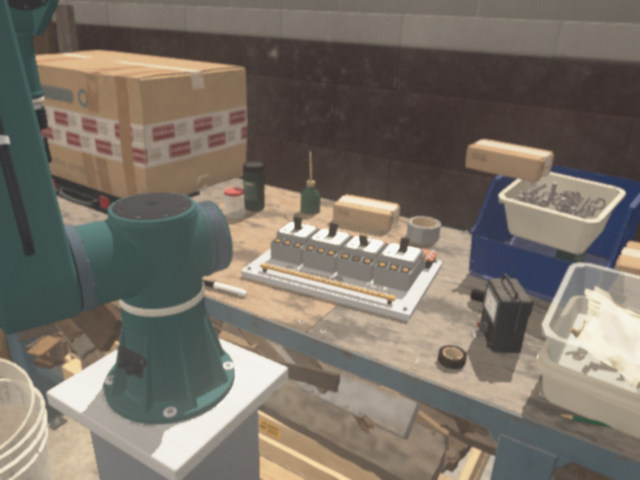

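The top view shows the panel at columns 270-408 and rows 168-272, with four toggles near rows 205-217. The scene view shows the toggles at about (297,223), (333,230), (364,240) and (403,244). I'll enlarge both.

```bash
python3 - <<'E'
import cv2,numpy as np
a=cv2.imread("pics/top0.png")[160:280,262:416]; b=cv2.imread("pics/scene0.png")[205:315,240:445]
a=cv2.resize(a,None,fx=5,fy=5,interpolation=cv2.INTER_CUBIC)[:600]; b=cv2.resize(b,None,fx=3.9,fy=3.9,interpolation=cv2.INTER_CUBIC)
cv2.imwrite("pics/a.png",a);cv2.imwrite("pics/b.png",b)
E
```

```text
(no output)
```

View pics/a.png

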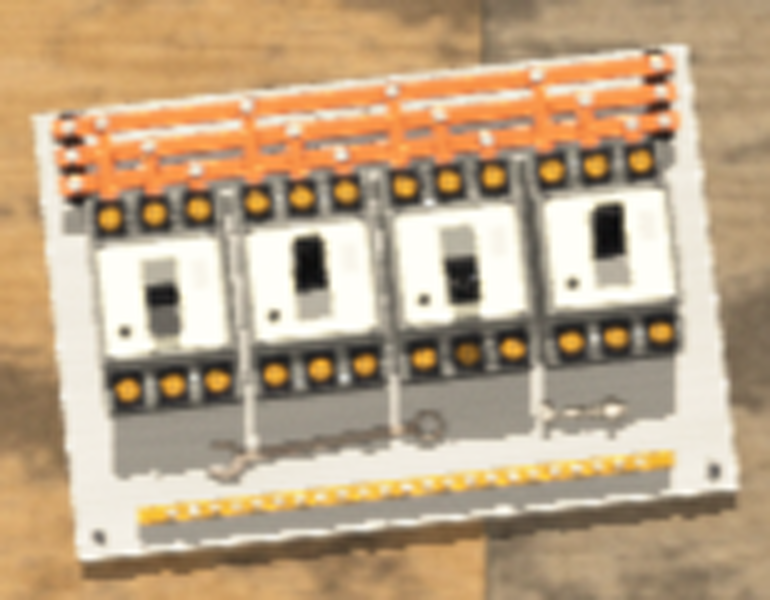

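View pics/b.png

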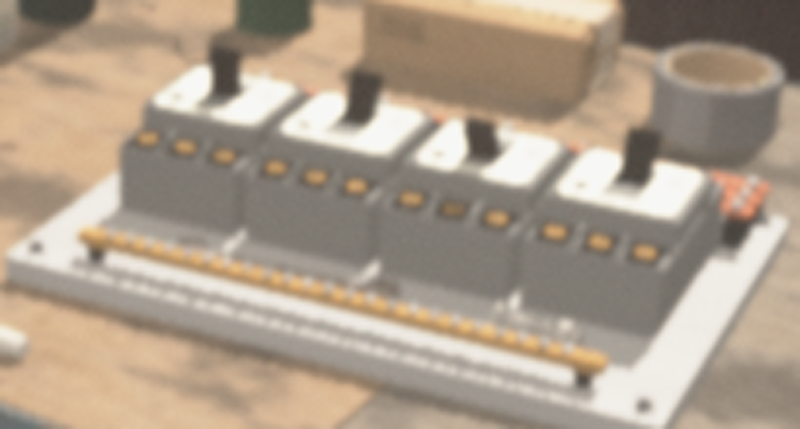

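Left to right, the toggles in the enlarged views stand upright (crop 162,296), ON, OFF and ON. The leftmost breaker is therefore the tripped one, which agrees with the network. Next I'll fit the panel pose.

```bash
python3 - <<'E'
from h import *
from scipy.optimize import least_squares
p=manip.camera("top"); s=manip.camera("scene")
obs=[];mod=[]
# plate corners
for (u,v),(x,y) in zip([(35,115),(685,46),(738,490),(80,558)],[(.15,.22),(.15,-.22),(-.15,-.22),(-.15,.22)]): obs.append((u,v));mod.append((x,y,.018))
for q,yc in(([(96,252),(220,237),(238,345),(108,362)],.144),([(540,202),(664,186),(680,292),(556,312)],-.144)):
    for (u,v),(x,y) in zip(q,[(.052,.044),(.052,-.044),(-.028,-.044),(-.028,.044)]): obs.append((u,v));mod.append((x,y+yc,.086))
obs=np.array(obs)/5+[262-.4,160-.4];mod=np.array(mod)
def W(a,m):
    c,sn=np.cos(a[2]),np.sin(a[2]); m=np.atleast_2d(m); return np.c_[a[0]+c*m[:,0]-sn*m[:,1],a[1]+sn*m[:,0]+c*m[:,1],m[:,2]]
f=lambda a:(np.array([proj(p,X) for X in W(a,mod)])-obs).ravel()
r=least_squares(f,[.45,0,0]); print(r.x,np.rad2deg(r.x[2])); print(r.fun.reshape(-1,2).round(1))
for n,yc in zip("tripped on off on".split(),[.144,.048,-.048,-.144]):
    X=W(r.x,[.012,yc,.072])[0]; print(n,X)
    for th in (0,.5,1):
        l=(th-.5)*np.deg2rad(58); tip=W(r.x,[.012+.048*np.sin(l),yc,.072+.048*np.cos(l)])[0]
        print(th,tip.round(4),proj(p,tip).round(1),proj(s,tip).round(1))
np.save("pose.npy",r.x)
E
```

```text
[ 0.55664003 -0.05684135  0.10925762] 6.260000393054169
[[-0.2  0.2]
 [ 0.4 -0.4]
 [ 0.6 -0.2]
 [ 0.2  0.9]
 [-1.4 -1.7]
 [ 1.1 -1.7]
 [ 0.2  1.4]
 [-1.2  1.1]
 [-1.  -1.5]
 [ 1.5 -1.4]
 [ 1.2  2.1]
 [-1.3  1.2]]
tripped [0.55286667 0.08760851 0.072     ]
0 [0.5297 0.0851 0.114 ] [294.7 225.7] [294.  222.4]
0.5 [0.5529 0.0876 0.12  ] [293.8 218.1] [298.1 217.4]
1 [0.576  0.0901 0.114 ] [293.1 211. ] [302.1 216.6]
on [ 0.56333454 -0.00781908  0.072     ]
0 [ 0.5402 -0.0104  0.114 ] [325.  222.3] [327.5 229.5]
0.5 [ 0.5633 -0.0078  0.12  ] [324.2 214.8] [331.4 224.2]
1 [ 0.5865 -0.0053  0.114 ] [323.4 207.7] [334.9 223.4]
off [ 0.57380242 -0.10324666  0.072     ]
0 [ 0.5507 -0.1058  0.114 ] [355.3 218.9] [362.9 237. ]
0.5 [ 0.5738 -0.1032  0.12  ] [354.6 211.4] [366.5 231.5]
1 [ 0.5969 -0.1007  0.114 ] [353.6 204.3] [369.6 230.5]
on [ 0.58427029 -0.19867424  0.072     ]
0 [ 0.5611 -0.2012  0.114 ] [385.6 215.6] [400.4 244.9]
0.5 [ 0.5843 -0.1987  0.12  ] [385. 208.] [403.6 239.1]
1 [ 0.6074 -0.1961  0.114 ] [383.9 201. ] [406.1 238. ]
```

Request:
drive_tool --pt "1 0 0 0 0 0 -0.082" --pt "1 0 0 0 0 0 -0.082" --pt "1 0 0 0 0 0 -0.082" --pt "1 0 0 0 0 0 0" --force 20

```text
time_s: 1.1
position: [0.164, 0.5772, 0.3039]
tool_rot: [-0.055, 0.998, -0.0, -0.0]
contact_force: [-0.6, 0.4, 0.5]
opening: 0.0286
grasp_force: 0.0
```

```bash
cat >> h.py <<'E'
from scipy.spatial.transform import Rotation as Ro
A=np.load("pose.npy")
def st(): 
    s=manip.sense(); R=Ro.from_quat(s["tool_rot"]).as_matrix(); P=np.array(s["position"])
    c,n=np.cos(A[2]),np.sin(A[2]); Rp=np.array([[c,n],[-n,c]])
    print("t",round(s["time_s"],2),"pos",P.round(4),"local",(Rp@(P[:2]-A[:2])).round(4),"F",np.array(s["contact_force"]).round(1),"open",round(s["opening"],4))
    print("tool z",R[:,2].round(3),"x-angle",np.rad2deg(np.arctan2(R[1,0],R[0,0])).round(2)-180-np.rad2deg(A[2]))
    return R,P
def to(lx,ly,z):
    R,P=st(); c,n=np.cos(A[2]),np.sin(A[2])
    T=np.array([A[0]+c*lx-n*ly,A[1]+n*lx+c*ly,z]); print("target",T.round(4),"units",(R.T@(T-P)/.5).round(4))
E
python3 - <<'E'
from h import *
R,P=st(); print("via",(R.T@(np.array([.3,.33,.30])-P)/.5).round(3)); to(.046,.144,.25)
E
```

```text
t 1.1 pos [0.164  0.5772 0.3039] local [-0.3212  0.673 ] F [-0.6  0.4  0.5] open 0.0286
tool z [-0. -0. -1.] x-angle -359.9200003930541
via [-0.216 -0.521  0.008]
t 1.1 pos [0.164  0.5772 0.3039] local [-0.3212  0.673 ] F [-0.6  0.4  0.5] open 0.0286
tool z [-0. -0. -1.] x-angle -359.9200003930541
target [0.5867 0.0913 0.25  ] units [-0.7328 -1.0592  0.1078]
```

Request:
drive_tool --pt "1 -0.036 -0.087 0 0 0 0" --pt "1 -0.036 -0.087 0 0 0 0" --pt "1 -0.036 -0.087 0 0 0 0" --pt "1 -0.036 -0.087 0 0 0 0" --pt "1 -0.036 -0.087 0 0 0 0" --pt "1 -0.036 -0.087 0 0 0 0" --pt "1 0 0 0 0 0 0"

```text
time_s: 1.8
position: [0.3018, 0.3254, 0.304]
tool_rot: [-0.05, 0.999, -0.001, 0.0]
contact_force: [-1.0, -0.1, 1.1]
opening: 0.0
grasp_force: 0.0
```

Request:
drive_tool --pt "1 -0.06 -0.06 0.01 0 0 0" --pt "1 -0.06 -0.06 0.01 0 0 0" --pt "1 -0.06 -0.06 0.01 0 0 0" --pt "1 -0.06 -0.06 0.01 0 0 0" --pt "1 -0.06 -0.06 0.01 0 0 0" --pt "1 -0.06 -0.06 0.01 0 0 0" --pt "1 -0.06 -0.06 0.01 0 0 0" --pt "1 -0.06 -0.06 0.01 0 0 0" --pt "1 -0.03 -0.05 0.01 0 0 0" --pt "1 0 0 0 0 0 0" --pt "1 0 0 0 0 0 0"

```text
time_s: 2.9
position: [0.5824, 0.0943, 0.2584]
tool_rot: [-0.053, 0.999, 0.0, -0.001]
contact_force: [-0.8, 0.9, 0.2]
opening: -0.0003
grasp_force: 0.0
```

```bash
python3 - <<'E'
from h import *
to(.046,.144,.25)
s=manip.camera("scene"); b=s["image"][170:290,230:390]
R,P=st(); print(proj(s,P+.073*R[:,2]),proj(s,P))
cv2.imwrite("pics/c.png",cv2.resize(cv2.cvtColor(b,cv2.COLOR_RGB2BGR),None,fx=5,fy=5,interpolation=cv2.INTER_CUBIC))
E
```

```text
t 2.9 pos [0.5824 0.0943 0.2584] local [0.0421 0.1474] F [-0.8  0.9  0.2] open -0.0003
tool z [-0.001  0.    -1.   ] x-angle -360.16000039305413
target [0.5867 0.0913 0.25  ] units [-0.0079 -0.0068  0.0169]
t 2.95 pos [0.5818 0.0948 0.2586] local [0.0416 0.148 ] F [-1.2  0.2  0. ] open 0.0001
tool z [-0.001  0.    -1.   ] x-angle -360.08000039305415
[302.23030473 190.27389052] [302.68956276 163.32383228]
```

View pics/c.png

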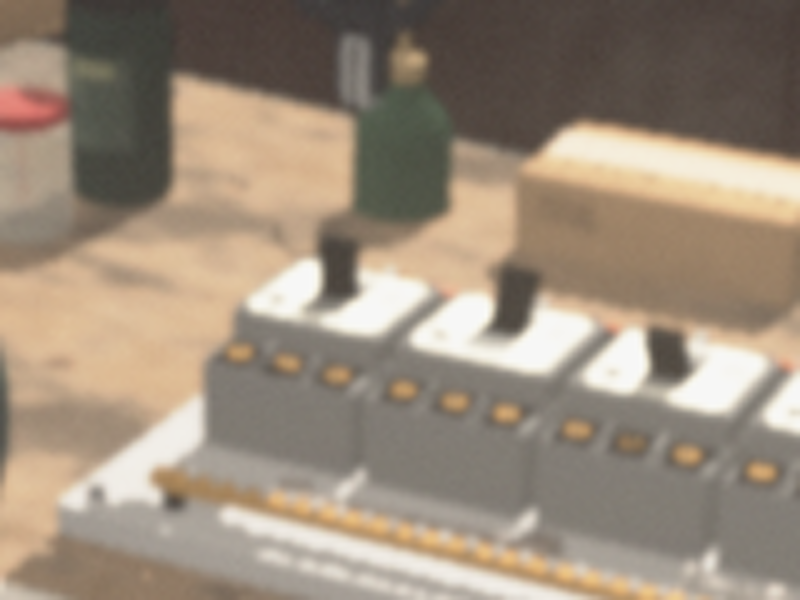

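The shut fingertip shows at about (301,191), and 73 mm ahead of the TCP projects to (302,190). The finger model holds, so I'll descend behind the toggle on the busbar side.

Request:
drive_tool --pt "1 -0.012 -0.008 0 0 0 0" --pt "1 0 0 0.05 0 0 0" --pt "1 0 0 0.05 0 0 0" --pt "1 0 0 0.04 0 0 0" --pt "1 0 0 0.03 0 0 0" --pt "1 0 0 0 0 0 0" --pt "1 0 0 0 0 0 0"

```text
time_s: 3.65
position: [0.5888, 0.0913, 0.1743]
tool_rot: [-0.055, 0.998, -0.0, 0.0]
contact_force: [0.2, 0.0, -0.2]
opening: 0.0002
grasp_force: 0.0
```

```bash
python3 - <<'E'
from h import *
to(.0045,.144,.172)
E
```

```text
t 3.65 pos [0.5888 0.0913 0.1743] local [0.0481 0.1438] F [ 0.2  0.  -0.2] open 0.0002
tool z [ 0. -0. -1.] x-angle -359.94000039305416
target [0.5454 0.0868 0.172 ] units [0.0872 0.0005 0.0046]
```

Request:
drive_tool --pt "1 0.01 0 0.001 0 0 0" --pt "1 0.01 0 0.001 0 0 0" --pt "1 0.008 0 0 0 0 0" --pt "1 0.006 0 0 0 0 0" --pt "1 0.006 0 0 0 0 0" --pt "1 0.006 0 0 0 0 0" --pt "1 0.006 0 0 0 0 0" --pt "1 0.006 0 0 0 0 0" --pt "1 0.006 0 0 0 0 0"

```text
time_s: 4.55
position: [0.5572, 0.0871, 0.173]
tool_rot: [-0.055, 0.998, -0.0, 0.001]
contact_force: [5.0, 1.0, -0.5]
opening: -0.0004
grasp_force: 1.9
```

Request:
drive_tool --pt "1 0.006 0 0 0 0 0" --pt "1 0.006 0 0 0 0 0" --pt "1 0 0 0 0 0 0"

```text
time_s: 4.85
position: [0.5534, 0.0866, 0.1737]
tool_rot: [-0.055, 0.998, -0.0, 0.003]
contact_force: [10.2, 1.5, -1.2]
opening: -0.0002
grasp_force: 3.8
```

```bash
python3 - <<'E'
from h import *
to(.0045,.144,.172)
E
```

```text
t 4.85 pos [0.5534 0.0866 0.1737] local [0.0124 0.1429] F [10.2  1.5 -1.2] open -0.0002
tool z [ 0.006  0.    -1.   ] x-angle -359.9900003930542
target [0.5454 0.0868 0.172 ] units [0.0159 0.0022 0.0034]
```

```bash
python3 - <<'E'
from h import *
s=manip.camera("scene"); b=s["image"][190:270,260:366]
st()
cv2.imwrite("pics/d.png",cv2.resize(cv2.cvtColor(b,cv2.COLOR_RGB2BGR),None,fx=7.4,fy=7.4,interpolation=cv2.INTER_CUBIC))
for lab in ["breaker_tripped_toggle"]:
    for d in manip.cut_out(s,lab): print(d["score"],d["rect"])
for th in (0,.1,.2,.5):
    l=(th-.5)*np.deg2rad(58)
    c,n=np.cos(A[2]),np.sin(A[2]); x=.012+.048*np.sin(l); y=.144
    print(th,(proj(s,[A[0]+c*x-n*y,A[1]+n*x+c*y,.072+.048*np.cos(l)])-[260,190])*7.4)
E
```

```text
t 4.9 pos [0.5535 0.0866 0.1737] local [0.0125 0.143 ] F [10.6  0.1 -1.2] open 0.0003
tool z [ 0.006  0.    -1.   ] x-angle -359.9900003930542
0 [251.58662016 240.10708864]
0.1 [257.40903666 230.36894676]
0.2 [263.45077776 221.67165754]
0.5 [282.21484861 202.63585204]
```

View pics/d.png

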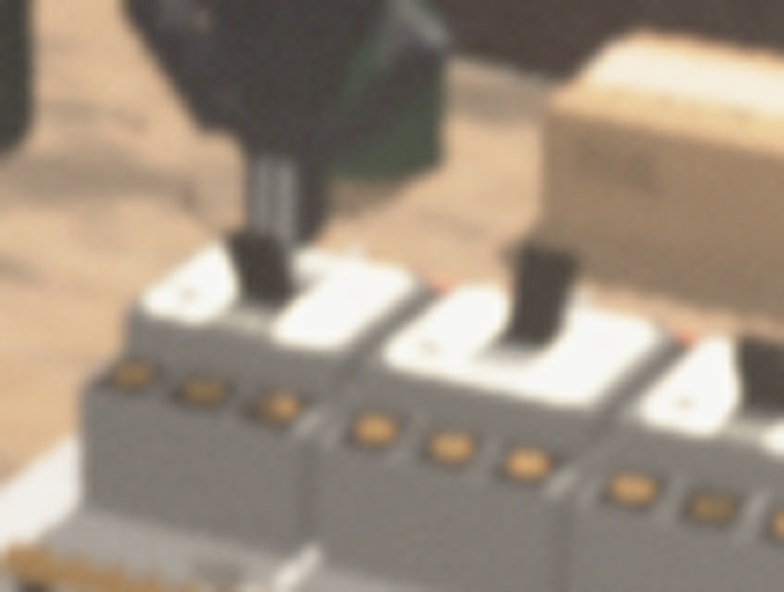

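The toggle end is at about (253,238) in the crop; OFF projects to (252,240). It is at or very near its OFF stop, so I'll nudge it 1 mm more and watch the force.

Request:
drive_tool --pt "1 0.002 0 0 0 0 0" --pt "1 0 0 0 0 0 0" --pt "1 0 0 0 0 0 0"

```text
time_s: 5.25
position: [0.5532, 0.0865, 0.1739]
tool_rot: [-0.055, 0.998, -0.0, 0.004]
contact_force: [10.2, 1.0, -1.0]
opening: -0.0004
grasp_force: 4.4
```

Request:
drive_tool --pt "1 0.004 0 0 0 0 0" --pt "1 0 0 0 0 0 0" --pt "1 0 0 0 0 0 0"

```text
time_s: 5.55
position: [0.5526, 0.0864, 0.1744]
tool_rot: [-0.055, 0.998, 0.0, 0.005]
contact_force: [13.4, 1.7, -1.3]
opening: -0.0004
grasp_force: 5.5
```

```bash
python3 - <<'E'
from h import *
st()
s=manip.camera("scene"); b=s["image"][190:270,260:366]
cv2.imwrite("pics/e.png",cv2.resize(cv2.cvtColor(b,cv2.COLOR_RGB2BGR),None,fx=7.4,fy=7.4,interpolation=cv2.INTER_CUBIC))
st()
E
```

```text
t 5.55 pos [0.5526 0.0864 0.1744] local [0.0116 0.1428] F [13.4  1.7 -1.3] open -0.0004
tool z [ 0.011  0.001 -1.   ] x-angle -360.00000039305417
t 5.6 pos [0.5526 0.0864 0.1744] local [0.0116 0.1428] F [12.8  2.  -1.5] open -0.0002
tool z [ 0.01   0.001 -1.   ] x-angle -360.00000039305417
```

View pics/e.png

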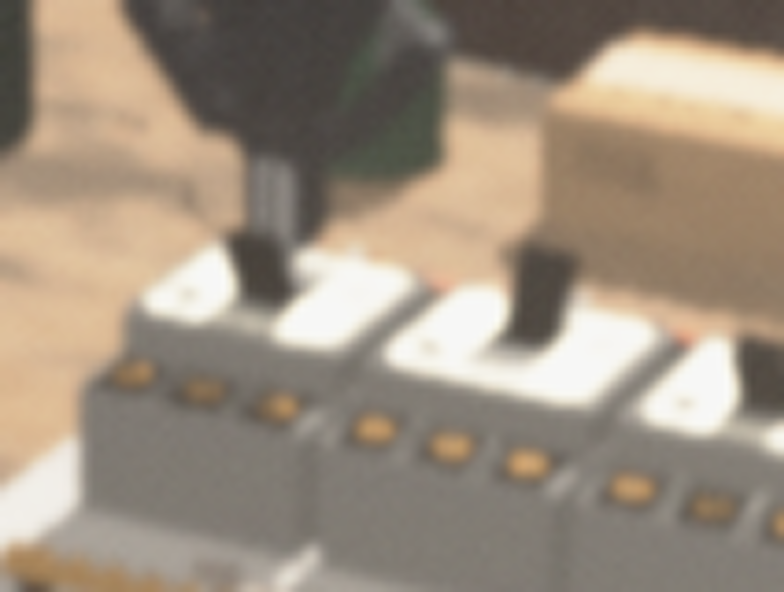

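OFF is confirmed: the toggle has not moved and the force rose to 13 N against the stop. Now I'll back off, rise, cross over, and descend on the earth-bar side.

Request:
drive_tool --pt "1 -0.02 0 0 0 0 0" --pt "1 -0.01 0 0 0 0 0" --pt "1 0 0 -0.05 0 0 0" --pt "1 0 0 -0.05 0 0 0" --pt "1 0.05 0 0 0 0 0" --pt "1 0.05 0 0 0 0 0" --pt "1 0.052 0 0 0 0 0" --pt "1 0 0 0 0 0 0" --pt "1 0 0 0 0 0 0"

```text
time_s: 6.5
position: [0.4859, 0.0795, 0.2224]
tool_rot: [-0.055, 0.998, -0.0, -0.001]
contact_force: [-0.2, 1.2, 0.1]
opening: -0.0001
grasp_force: 0.0
```

```bash
python3 - <<'E'
from h import *
to(-.055,.144,.173)
E
```

```text
t 6.5 pos [0.4859 0.0795 0.2224] local [-0.0555  0.1432] F [-0.2  1.2  0.1] open -0.0001
tool z [-0.003 -0.    -1.   ] x-angle -359.9700003930542
target [0.4863 0.0803 0.173 ] units [-0.0012  0.0016  0.0989]
```

Request:
drive_tool --pt "1 0 0 0.04 0 0 0" --pt "1 0 0.001 0.04 0 0 0" --pt "1 0 0 0.019 0 0 0" --pt "1 0 0 0 0 0 0" --pt "1 -0.014 0 0 0 0 0" --pt "1 -0.01 0 0 0 0 0" --pt "1 -0.008 0 0 0 0 0" --pt "1 -0.008 0 0 0 0 0" --pt "1 -0.008 0 0 0 0 0" --pt "1 -0.008 0 0 0 0 0" --pt "1 -0.008 0 0 0 0 0" --pt "1 -0.008 0 0 0 0 0"

```text
time_s: 7.7
position: [0.5208, 0.0838, 0.173]
tool_rot: [-0.055, 0.998, -0.0, -0.003]
contact_force: [-6.4, -0.2, 4.2]
opening: 0.0001
grasp_force: 3.1
```

Request:
drive_tool --pt "1 -0.008 0 0 0 0 0" --pt "1 -0.008 0 0 0 0 0" --pt "1 -0.008 0 0 0 0 0" --pt "1 0 0 0 0 0 0"

```text
time_s: 8.1
position: [0.5356, 0.0854, 0.1734]
tool_rot: [-0.055, 0.998, 0.0, 0.0]
contact_force: [-1.6, -0.2, 1.9]
opening: 0.0002
grasp_force: 0.8
```

```bash
python3 - <<'E'
from h import *
to(.0117,.144,.173)
E
```

```text
t 8.1 pos [0.5356 0.0854 0.1734] local [-0.0054  0.1437] F [-1.6 -0.2  1.9] open 0.0002
tool z [ 0.001  0.    -1.   ] x-angle -359.9800003930542
target [0.5526 0.0876 0.173 ] units [-0.0342  0.0007  0.0009]
```

Pushing is going well with low force, so I'll continue toward the ON stop.

Request:
drive_tool --pt "1 -0.008 0 0 0 0 0" --pt "1 -0.008 0 0 0 0 0" --pt "1 -0.006 0 0 0 0 0" --pt "1 0 0 0 0 0 0"

```text
time_s: 8.5
position: [0.5466, 0.0865, 0.1734]
tool_rot: [-0.055, 0.998, -0.0, 0.0]
contact_force: [-1.3, 0.2, 1.8]
opening: -0.0003
grasp_force: 1.3
```

Request:
drive_tool --pt "1 -0.006 0 0 0 0 0" --pt "1 -0.004 0 0 0 0 0" --pt "1 0 0 0 0 0 0"

```text
time_s: 8.8
position: [0.5508, 0.087, 0.173]
tool_rot: [-0.055, 0.998, -0.0, -0.0]
contact_force: [-3.0, -0.4, -1.3]
opening: -0.0001
grasp_force: 1.3
```

Request:
drive_tool --pt "1 -0.004 0 0 0 0 0" --pt "1 -0.004 0 0 0 0 0" --pt "1 0 0 0 0 0 0"

```text
time_s: 9.1
position: [0.555, 0.0875, 0.1733]
tool_rot: [-0.055, 0.999, -0.0, -0.0]
contact_force: [-4.7, -0.5, -0.8]
opening: 0.0002
grasp_force: 1.6
```

Request:
drive_tool --pt "1 -0.004 0 0 0 0 0" --pt "1 0 0 0 0 0 0" --pt "1 0 0 0 0 0 0"

```text
time_s: 9.4
position: [0.5554, 0.0876, 0.1731]
tool_rot: [-0.055, 0.998, -0.0, -0.002]
contact_force: [-7.9, -1.5, 1.2]
opening: 0.0003
grasp_force: 3.7
```

Request:
drive_tool --pt "1 -0.004 0 0 0 0 0" --pt "1 -0.002 0 0 0 0 0" --pt "1 0 0 0 0 0 0" --pt "1 0 0 0 0 0 0"

```text
time_s: 9.8
position: [0.5561, 0.0877, 0.173]
tool_rot: [-0.055, 0.998, -0.0, -0.004]
contact_force: [-13.8, -1.6, 7.6]
opening: 0.0001
grasp_force: 7.7
```

It is at the stop with 14 N. Now I'll take the hand away, back and up, and check.

Request:
drive_tool --pt "1 0.02 0 0 0 0 0" --pt "1 0.03 0 0 0 0 0" --pt "1 0 0 -0.06 0 0 0" --pt "1 0 0 -0.09 0 0 0" --pt "1 0.05 0 -0.09 0 0 0" --pt "1 0.09 0 0 0 0 0" --pt "1 0.09 0 0 0 0 0" --pt "1 0 0 0 0 0 0" --pt "1 0 0 0 0 0 0"

```text
time_s: 10.7
position: [0.4221, 0.0728, 0.2932]
tool_rot: [-0.055, 0.998, -0.0, 0.002]
contact_force: [0.6, -1.2, 1.0]
opening: 0.0003
grasp_force: 0.0
```

```bash
python3 - <<'E'
from h import *
st()
s=manip.camera("scene"); p=manip.camera("top")
B=lambda i,w,h:cv2.resize(cv2.cvtColor(i,cv2.COLOR_RGB2BGR),(w,h),interpolation=cv2.INTER_CUBIC)
cv2.imwrite("pics/f.png",np.vstack([B(s["image"][205:275,260:430],728,300),B(p["image"][175:245,255:425],728,300)]))
E
```

```text
t 10.7 pos [0.4221 0.0728 0.2932] local [-0.1196  0.1435] F [ 0.6 -1.2  1. ] open 0.0003
tool z [ 0.005  0.    -1.   ] x-angle -359.9900003930542
```

View pics/f.png

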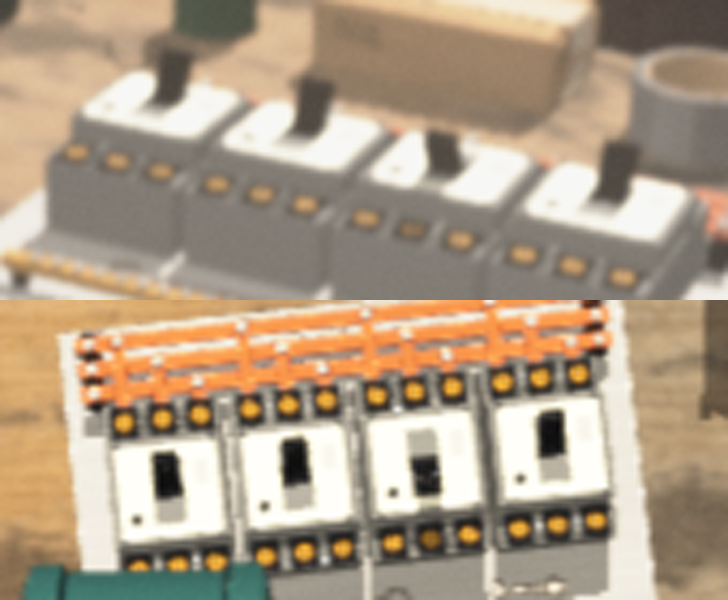

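The leftmost toggle (167,475) now leans fully to ON, matching its ON neighbours. The others are unchanged and the hand is clear.

```bash
python3 -c "from cell import manip; print(manip.hand_in())"
```

```text
the job is handed in; nothing more can be done
None
```

The tripped breaker (leftmost of the four) was pushed to its OFF stop and then to its ON stop; the last pictures show it at ON, the other three toggles unchanged and the hand clear, and the job is handed in (no verdict was returned).

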